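# Brush the spoiled fasteners off the snap press bed

### The job

Pick up the block brush and sweep all five spoiled pieces (two buttons, two toggles, a buckle) off the press's steel bed into the red tray at its end, using the brush and never touching the pieces with the gripper or arm. Then stand the brush back on the bench in front of the press, on its bristles, and let go. Leave the good buttons in the blue tray and the other things on the bench where they are.

Things in the scene. Friction and masses are not known exactly. Their poses are not given: they have to be found in the camera images.
- press: Green snap-fastener press, fixed. Its steel die bed is a flat lane 240 mm long (its y) and 130 mm wide (its x), top 45 mm above the bench, open at both ends (y = -120 and +120 mm), with a tray below each end. Origin: lane centre at bench height; x to the back (away from the robot), z up. Front lip: x = -73 to -65 mm, 6 mm above the bed. Nothing overhangs the lane.
- press_back (a point): Point on the front face of the press's back ledge, at bed height, mid-length (press x = +65 mm). The ledge stands 23 mm above the bed along the whole lane. From 30 mm behind this face stand the die, then a 36 mm wide arm and column up to 185 mm above the bench, and a lever.
- scrap_tray: Red open tray, fixed, 140 (x) by 100 (y) mm, 34 mm high, walls and floor 4 mm. It stands against one open end of the bed, axes parallel to the press's, its centre 171 mm from the lane centre along the press's y; which end (+y or -y) varies. Rim 11 mm below the bed. Origin: centre of its underside.
- good_tray: Blue open tray, fixed, same size, at the other end of the bed, holding the good copper buttons. Origin: centre of its underside.
- brush: Tailor's block brush, about 160 g, on its bristles in front of the press. Origin: centre of the bristles' underside; x along its length, z up. Dark bristle block 110 x 26 mm, 22 mm high, acts as rigid; yellow wooden back 118 x 36 mm from 22 to 38 mm high; on top in the middle an upright grip 66 mm long (x), 22 mm thick (y), 38 to 78 mm high, to pinch across y from above. Both long sides alike.
- scrap_disc1: Spoiled white button lying on the bed, 28 mm across, 10 mm thick; origin at the centre of its underside when it lies flat
- scrap_disc2: Spoiled yellow button lying on the bed, 26 mm across, 10 mm thick; origin at the centre of its underside when it lies flat
- scrap_toggle1: Spoiled dark wood toggle lying on the bed, 28 x 18 x 14 mm; origin at the centre of its underside when it lies flat
- scrap_toggle2: Spoiled orange toggle lying on the bed, 28 x 18 x 14 mm; origin at the centre of its underside when it lies flat
- scrap_buckle: Spoiled brass buckle lying on the bed, 30 x 26 x 9 mm; origin at the centre of its underside when it lies flat
- good_button1: Good copper button, 24 mm across, 9 mm thick, in the blue tray; origin at the centre of its underside when it lies flat
- good_button2: Second good copper button, same size, in the blue tray; origin at the centre of its underside when it lies flat
- tumbler: Steel tumbler, 72 mm across, 110 mm high, on the bench at the right; origin under its centre
- spool_red: Red thread spool, 42 mm across, 50 mm high, on the bench at the left; origin under its centre
- spool_green: Green thread spool, 42 mm across, 50 mm high, on the bench at the left; origin under its centre
- pin_tin: Round brass pin tin, 72 mm across, 26 mm high, on the bench at the left; origin under its centre
- button_jar: Amber jar with a steel cap, 68 mm across, 100 mm high, on the bench at the right; origin under its centre
- chalk_box: White chalk box, 70 x 45 x 22 mm, on the bench at the right; origin under its centre

How it is judged:
By the outcome, as a careful person would: the job done as asked, in the order asked, and still so for the second after the job is handed in, with the robot touching nothing.
It also fails if it takes over 53 s, if anything falls off the work surface, if the arm or the gripper's body presses on something with over 40 N, if the wrist force passes 120 N, or if a joint passes its speed limit or range.

### The arm

A 6-joint arm with a two-finger parallel gripper is mounted at the origin on the work surface. World frame = base frame: x ahead of the robot, y to its left, z up, the work surface at z = 0. Lengths are in m, angles in rad, forces in N, time in s.
With the tool pointing down it reaches from about 0.375 to 0.9 m from the base axis. Payload 3.1 kg.
Tool frame: the origin (TCP) lies between the finger pads; the fingertips stand 22 mm ahead of it and the grasp point (between the pads) lies 3 mm ahead of it; z points along the fingers, y is the line along which they close (so a half turn about z gives the same grasp; the last joint's range is limited). The gripper opens to 87 mm and grips with 3 to 60 N. Pads are 19 mm wide; open, the fingers measure 117 mm over their backs; the gripper's body (75 mm by 190 mm) begins 51 mm behind the grasp point.
Start: joints at [-1.425, 0.527, 1.433, -0, 1.181, -0.178], TCP at [0.199, -0.592, 0.245] pointing down, gripper open.
Joint ranges: [-3.08, 3.08], [-0.75, 2.2], [0.22, 2.44], [-1.43, 4.57], [0, 2.65], [-2.85, 2.85]. Speed limits (rad/s): [2.79, 2.79, 3.14, 3.14, 3.14, 3.14].

### API

Orientations are given as a unit quaternion [x, y, z, w].
In Python, from rig import robot gives the robot as it stands.
- The arm moves only by the tool move_arm, never from a script. Its argument "series" is text: rows parted by semicolons, each of 6 numbers parted by spaces: the shift along the tool's x, y, z in mm, then the turn, a rotation vector about the tool's x, y, z in degrees. In form: dx dy dz ax ay az; .... A call has 1 to 8 rows; each row is the pose to reach, as a shift and turn from the pose commanded when the call began, along the tool's axes at that moment; what a row does not reach only later rows make up. A row lasts 1/12 s, in which the tool goes at most 41.7 mm and 7.16 degrees, less where a joint would pass 70% of its speed; a pose out of reach is approached as far as the arm can. A call with a gripper value outside its range is refused whole. "jaw" is the opening, from 0 (shut) to 1 (fully open), set as the call begins (left out, the last holds). The fingers move at their own pace and stop on an object; "newtons" is the grip in N (left out, the last holds). Time passes only in rows, so rows that repeat a pose let the fingers close. It gives the time, the measured TCP pose, the force, the opening and the grip force at its end, in the units of the state.
- robot.get_obs(): the state, without advancing time (a new reading comes with each control period).
- robot.camera(name): name is "scene" or "top"; returns a dict with "img" (480x640x3 uint8, red, green, blue), "mtx" (3x3 intrinsics, pixels), "world_to_cam" (4x4, takes a point from world to camera coordinates). Camera axes: x right, y down, z forward; pixel columns grow to the right and rows downward; lengths in m; the calibration is good to about 2 mm. A picture is of the moment at which its call begins. There is no depth.
- robot.hand_in(): hands the job in; it is judged then, once.
Trained networks look in a picture, given as the dict that the camera call returned (one of the last four; its "shot" number tells which), for a name from the list of things; names that differ only in an ending like _2 or _b are one class to them, and where a whole thing is asked for, a point or a joint stands for the part that bears it (a point fixed in the world has none). Each returns a list of dicts, best first, with "p" (0 to 1); they miss things now and then, are a little off and sometimes report something else, mostly with a low value. They report only what shows in the picture. A call takes as long as a camera call.
- robot.search_frame(picture, thing): "xyz" ([x, y, z] in m, in world coordinates, good to about 4 mm: the middle of the surface that is visible of it).
- robot.tip_of(picture, thing): "xyz" ([x, y, z] in m, in world coordinates, good to about 4 mm: a listed point, or the origin of a listed thing).
The state is a dict: "time": time; "q": joint angles; "joint_velocities": joint speeds; "joint_torque": joint torques, N m; "position": TCP position; "tool_rot": TCP orientation; "ft_force": force on the tool from outside, world axes, zero at the start; "moment": the same for the moment, N m; "grip_width": finger opening in m; "grip_force": force on a finger pad.
Only numpy, scipy, OpenCV 4.12 (cv2) and the standard library are available. Lean on these libraries where they do the work, as an engineer would, in place of code of your own. Each camera call takes 0.05 s, during which the arm holds its last target. There are 200 camera calls.

## Working session

There is one attempt and no reset: what is moved stays moved. The work goes in short steps, Python scripts to look and compute and a tool call to move; the robot and the scene stay as the last step left them, time stands still between calls to the robot, and variables do not carry over. Pictures are saved under pics/ and viewed, at most 10 in all, crops included, and the job is handed in when it is done.

Besides the shell and the picture viewer there is one more tool, called after "Emit:" by a JSON object that holds its "name" and its "arguments". move_arm: Moves the arm, as the interface text tells. Its arguments: {"type":"object","properties":{"series":{"type":"string"},"jaw":{"type":"number"},"newtons":{"type":"number"}},"required":["series"]}

```bash
mkdir -p pics; cat > h.py <<'E'
import numpy as np, cv2
from rig import robot
from scipy.spatial.transform import Rotation as R
def pix(c,p):
    q=c["world_to_cam"]@np.append(p,1); u=c["mtx"]@q[:3]; return (u[:2]/u[2]).round(0)
def ray(c,u,v,z):
    T=np.linalg.inv(c["world_to_cam"]); d=T[:3,:3]@np.linalg.inv(c["mtx"])@[u,v,1]; o=T[:3,3]
    return o+d*(z-o[2])/d[2]
E
python3 - <<'E'
from h import *
o=robot.get_obs(); print(o["position"],o["tool_rot"],R.from_quat(o["tool_rot"]).as_matrix().round(3))
for n in ["top","scene"]:
    c=robot.camera(n); cv2.imwrite(f"pics/{n}0.png",c["img"][:,:,::-1])
    for t in ["press","press_back","scrap_tray","good_tray","brush","scrap_disc1","scrap_disc2","scrap_toggle1","scrap_toggle2","scrap_buckle"]:
        r=robot.tip_of(c,t)
        print(n,t,[(np.round(x["xyz"],3).tolist(),round(x["p"],2),pix(c,x["xyz"]).tolist()) for x in r[:2]])
E
```

```text
[ 0.19937893 -0.59163053  0.24357109] [ 9.86843367e-01  1.61675684e-01  9.37603583e-06 -1.06866418e-03] [[ 0.948  0.319 -0.   ]
 [ 0.319 -0.948  0.002]
 [ 0.    -0.002 -1.   ]]
top press [([0.643, -0.017, -0.0], 0.85, [333.0, 211.0])]
top press_back [([0.709, -0.019, 0.048], 0.96, [335.0, 181.0]), ([0.429, 0.406, 0.001], 0.35, [159.0, 293.0])]
top scrap_tray [([0.634, -0.184, 0.002], 0.78, [400.0, 216.0]), ([0.666, 0.036, 0.044], 0.36, [312.0, 198.0])]
top good_tray [([0.646, 0.159, 0.0], 0.85, [263.0, 208.0])]
top brush [([0.437, -0.051, 0.0], 0.84, [345.0, 294.0]), ([0.451, -0.42, 0.002], 0.67, [496.0, 292.0])]
top scrap_disc1 [([0.677, -0.065, 0.044], 0.59, [354.0, 195.0]), ([0.611, 0.036, 0.044], 0.49, [312.0, 221.0])]
top scrap_disc2 [([0.677, -0.065, 0.044], 0.59, [354.0, 195.0]), ([0.611, 0.036, 0.044], 0.49, [312.0, 221.0])]
top scrap_toggle1 [([0.673, -0.063, 0.045], 0.55, [353.0, 196.0]), ([0.666, 0.036, 0.046], 0.5, [312.0, 198.0])]
top scrap_toggle2 [([0.673, -0.063, 0.045], 0.55, [353.0, 196.0]), ([0.666, 0.036, 0.046], 0.5, [312.0, 198.0])]
top scrap_buckle [([0.635, -0
[... 471 characters left out ...]
0, 266.0])]
scene brush [([0.436, -0.053, -0.001], 0.87, [279.0, 210.0]), ([0.542, -0.403, -0.001], 0.5, [125.0, 283.0])]
scene scrap_disc1 [([0.543, -0.402, -0.001], 0.66, [126.0, 284.0]), ([0.614, 0.039, 0.046], 0.56, [341.0, 253.0])]
scene scrap_disc2 [([0.543, -0.402, -0.001], 0.66, [126.0, 284.0]), ([0.614, 0.039, 0.046], 0.56, [341.0, 253.0])]
scene scrap_toggle1 [([0.604, -0.057, 0.044], 0.56, [294.0, 259.0]), ([0.664, 0.039, 0.044], 0.53, [348.0, 273.0])]
scene scrap_toggle2 [([0.604, -0.057, 0.044], 0.56, [294.0, 259.0]), ([0.664, 0.039, 0.044], 0.53, [348.0, 273.0])]
scene scrap_buckle [([0.638, -0.012, 0.046], 0.56, [320.0, 267.0]), ([0.437, -0.052, -0.001], 0.56, [279.0, 211.0])]
```

```bash
python3 - <<'E'
import cv2,numpy as np
a=cv2.imread("pics/top0.png")[150:340,220:440]; b=cv2.imread("pics/scene0.png")[150:370,200:440]
a=cv2.resize(a,None,fx=3,fy=3,interpolation=2); cv2.imwrite("pics/t0c.png",a)
cv2.imwrite("pics/s0c.png",cv2.resize(b,None,fx=2.6,fy=2.6,interpolation=2))
E
```

```text
(no output)
```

View pics/t0c.png

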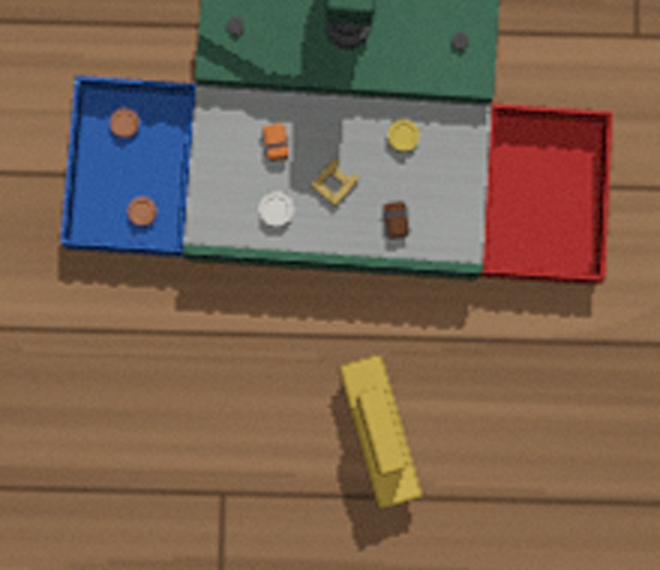

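View pics/s0c.png

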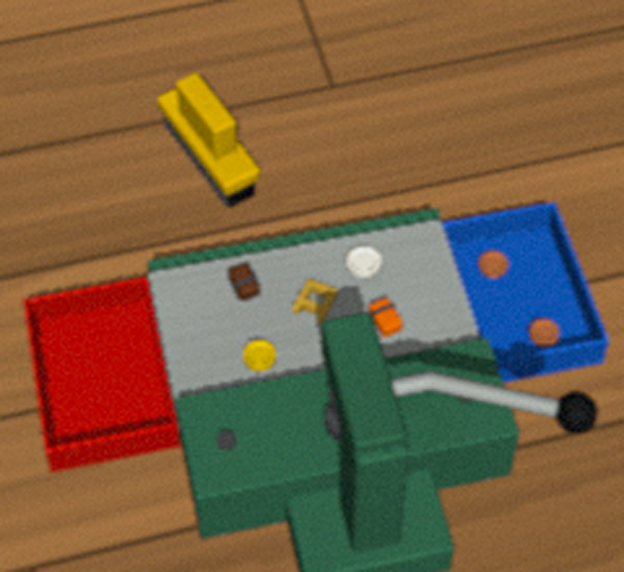

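View pics/top0.png

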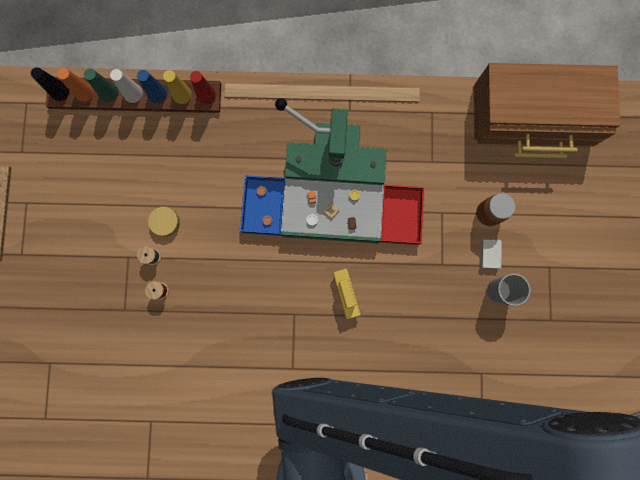

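The views agree: the red tray is at the -y end (right in the top view, about 400,216). All five scraps are on the bed, with the white and orange ones nearest the blue end (about 312,221 and 312,198). The brush is at about 347,294, its axis turned about 16° from the robot's x.

```bash
cat >> h.py <<'E'
PC=np.array([.640,-.013,0]); PY=-np.arctan2(.013,.3435)  # press yaw
def P(x,y,z): return PC+R.from_euler('z',PY).apply([x,y,z])
def delta(p,yaw):
    # tool down, tool x at world angle yaw (rad)
    o=robot.get_obs(); A=R.from_quat(o["tool_rot"])
    B=R.from_euler('z',yaw)*R.from_euler('x',np.pi)
    print("t",o["time"],"shift",(A.inv().apply(p-o["position"])*1000).round(1),"turn",np.degrees((A.inv()*B).as_rotvec()).round(2))
E
python3 - <<'E'
from h import *
c=robot.camera("top")
C=np.array([[342,368],[380,357],[420,495],[382,505]])/3+[220,150]
W=np.array([ray(c,*p,.038) for p in C]); print(W.round(4), W.mean(0))
hsv=cv2.cvtColor(c["img"],cv2.COLOR_RGB2HSV); m=cv2.inRange(hsv,(20,110,90),(35,255,255)); m[:260]=0;m[330:]=0;m[:,:320]=0;m[:,370:]=0
r=cv2.minAreaRect(cv2.findNonZero(m)); print(r)
W=np.array([ray(c,*p,.038) for p in cv2.boxPoints(r)]);print(W.round(4),W.mean(0))
d=W[1]-W[0],W[2]-W[1]; print([(np.linalg.norm(e),np.degrees(np.arctan2(e[1],e[0]))) for e in d])
delta(np.array([.437,-.052,.14]),np.radians(16))
E
```

```text
[[ 0.4871 -0.0213  0.038 ]
 [ 0.4965 -0.0515  0.038 ]
 [ 0.3881 -0.085   0.038 ]
 [ 0.3796 -0.0551  0.038 ]] [ 0.43784292 -0.05318975  0.038     ]
((346.3773498535156, 293.3207702636719), (49.724517822265625, 15.384381294250488), 74.05460357666016)
[[ 0.4897 -0.0168  0.038 ]
 [ 0.5006 -0.0521  0.038 ]
 [ 0.3879 -0.0864  0.038 ]
 [ 0.3772 -0.0515  0.038 ]] [ 0.43885355 -0.0516843   0.038     ]
[(np.float64(0.03692730615967507), np.float64(-72.75495636028144)), (np.float64(0.11785026909894702), np.float64(-163.05375158902922))]
t 1.15 shift [ 397.5 -436.2  104.6] turn [0.   0.   2.61]
```

Emit:
{"name": "move_arm", "arguments": {"series": "27 -29 0 0 0 0; 53 -58 0 0 0 0; 80 -87 0 0 0 0; 106 -116 0 0 0 0; 133 -145 0 0 0 1; 159 -174 0 0 0 1.6; 186 -203 0 0 0 1.6; 212 -232 0 0 0 1.6", "jaw": 1}}

```text
time: 1.82
position: [0.3268, -0.3031, 0.2448]
tool_rot: [0.989, 0.148, 0.0, 0.0]
ft_force: [1.3, -0.6, -0.0]
grip_width: 0.0866
grip_force: 0.0
```

```bash
python3 -c "
from h import *
delta(np.array([.4375,-.052,.14]),np.radians(17))"
```

```text
t 1.8167 shift [ 179.1 -208.   104.7] turn [ 0.04 -0.02 -0.03]
```

Emit:
{"name": "move_arm", "arguments": {"series": "26 -30 5 0 0 0; 52 -60 20 0 0 0; 77 -89 35 0 0 0; 103 -119 50 0 0 0; 128 -149 70 0 0 0; 154 -178 90 0 0 0; 179 -208 105 0 0 0; 179 -208 105 0 0 0"}}

```text
time: 2.48
position: [0.4366, -0.0485, 0.1377]
tool_rot: [0.989, 0.151, -0.001, -0.002]
ft_force: [-0.4, 0.2, -0.4]
grip_width: 0.0868
grip_force: 0.0
```

```bash
python3 - <<'E'
from h import *
delta(np.array([.4375,-.052,.065]),np.radians(17))
c=robot.camera("scene"); cv2.imwrite("pics/s1.png",cv2.resize(c["img"][130:330,180:420,::-1],None,fx=2.5,fy=2.5))
E
```

```text
t 2.4833 shift [-0.   3.9 72.7] turn [-0.2   0.14  0.34]
```

View pics/s1.png

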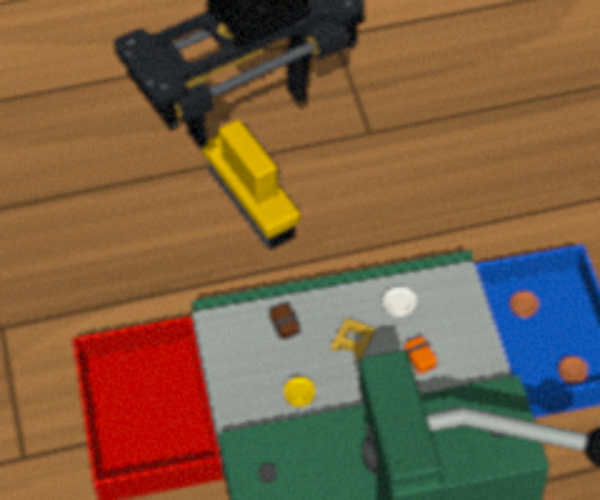

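The open jaws straddle the grip (about 240,150) and the wide side of the gripper lies along the closing line. Now lowering.

Emit:
{"name": "move_arm", "arguments": {"series": "0 3 15 0 0 0; 0 3 30 0 0 0; 0 3 45 0 0 0; 0 3 58 0 0 0; 0 3 66 0 0 0; 0 3 72 0 0 0; 0 3 72 0 0 0; 0 3 72 0 0 0"}}

```text
time: 3.2
position: [0.4377, -0.0569, 0.0678]
tool_rot: [0.989, 0.148, 0.0, 0.0]
ft_force: [0.3, 0.0, 0.2]
grip_width: 0.0871
grip_force: 0.0
```

Emit:
{"name": "move_arm", "arguments": {"series": "0 0 0 0 0 0; 0 0 0 0 0 0; 0 0 0 0 0 0; 0 0 0 0 0 0; 0 0 0 0 0 0; 0 0 0 0 0 0; 0 0 0 0 0 0; 0 0 0 0 0 0", "jaw": 0, "newtons": 35}}

```text
time: 3.87
position: [0.4376, -0.0563, 0.0676]
tool_rot: [0.989, 0.148, 0.0, -0.0]
ft_force: [1.1, 0.3, 0.4]
grip_width: 0.0416
grip_force: 0.0
```

Emit:
{"name": "move_arm", "arguments": {"series": "0 0 0 0 0 0; 0 0 0 0 0 0; 0 0 0 0 0 0; 0 0 0 0 0 0; 0 0 0 0 0 0; 0 0 0 0 0 0; 0 0 0 0 0 0; 0 0 0 0 0 0"}}

```text
time: 4.53
position: [0.4374, -0.0563, 0.0675]
tool_rot: [0.989, 0.148, -0.0, -0.0]
ft_force: [-1.2, 0.3, 0.2]
grip_width: 0.0218
grip_force: 35.0
```

```bash
python3 - <<'E'
from h import *
print(robot.get_obs()["grip_width"],robot.get_obs()["grip_force"])
delta(P(0,.098,.20),PY)
delta(P(0,.098,.113),PY)
E
```

```text
0.021787655304349503 34.99431800097227
t 4.5333 shift [ 238.6  -74.7 -132.6] turn [-1.000e-02  2.000e-02  1.918e+01]
t 4.5333 shift [238.6 -74.7 -45.6] turn [-1.000e-02  2.000e-02  1.918e+01]
```

Emit:
{"name": "move_arm", "arguments": {"series": "0 0 -20 0 0 0; 0 0 -45 0 0 0; 0 0 -75 0 0 3; 0 0 -105 0 0 7; 20 -7 -130 0 0 11; 50 -16 -133 0 0 15; 80 -25 -133 0 0 19; 110 -34 -133 0 0 19.2"}}

```text
time: 5.2
position: [0.534, 0.009, 0.2015]
tool_rot: [1.0, -0.021, 0.001, 0.0]
ft_force: [0.2, -0.2, -2.4]
grip_width: 0.0218
grip_force: 35.0
```

```bash
python3 - <<'E'
from h import *
print(robot.get_obs()["grip_width"])
delta(P(0,.098,.20),PY)
E
```

```text
0.021779419180002157
t 5.2 shift [106.5 -80.4   1.7] turn [ 0.02 -0.12 -0.2 ]
```

Emit:
{"name": "move_arm", "arguments": {"series": "18 -13 0 0 0 0; 38 -28 0 0 0 0; 58 -44 0 0 0 0; 78 -59 0 0 0 0; 96 -72 0 0 0 0; 104 -79 0 0 0 0; 104 -79 0 0 0 0; 104 -79 0 0 0 0"}}

```text
time: 5.87
position: [0.6386, 0.0832, 0.1997]
tool_rot: [1.0, -0.019, -0.001, 0.0]
ft_force: [-0.5, 0.1, -2.1]
grip_width: 0.0217
grip_force: 35.0
```

```bash
python3 - <<'E'
from h import *
delta(P(0,.098,.1135),PY)
c=robot.camera("top"); cv2.imwrite("pics/t2.png",cv2.resize(c["img"][120:320,210:450,::-1],None,fx=3,fy=3,interpolation=2)[:600])
c=robot.camera("scene"); cv2.imwrite("pics/s2.png",cv2.resize(c["img"][130:330,200:460,::-1],None,fx=3,fy=3,interpolation=2))
E
```

```text
t 5.8667 shift [ 5.2 -1.9 86.2] turn [0.03 0.15 0.02]
```

View pics/s2.png

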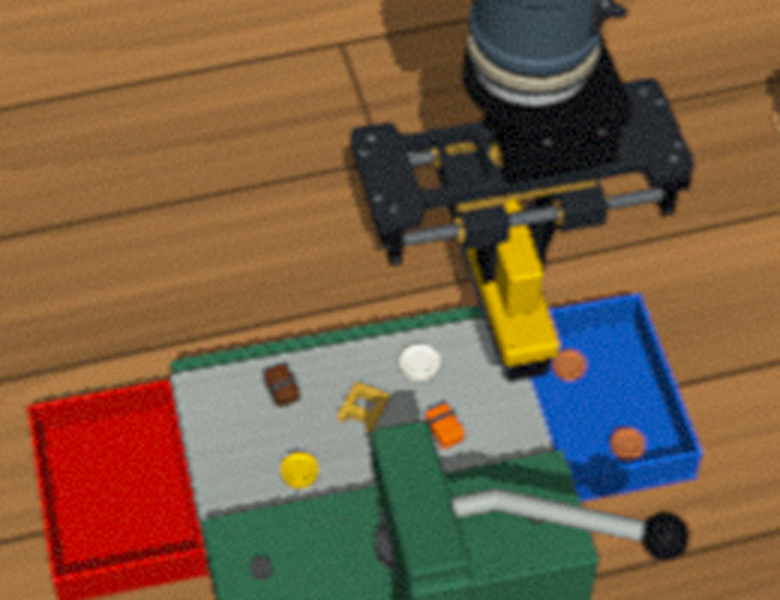

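The brush hangs over the blue end of the bed, well clear of the scraps. I'll check where it sits across the lane from its near end corners (503,362 and 557,350) and the bed corners.

```bash
python3 - <<'E'
from h import *
c=robot.camera("scene")
RI=R.from_euler('z',-PY)
f=lambda u,v,z: (RI.apply(ray(c,u/3+200,v/3+130,z)-PC)*1000).round(1)
print("brush end",f(503,362,.170),f(557,350,.170))
print("bed back-left(-y)",f(207,516,.045),"front -y",f(174,371,.045), "yback ledge top edge", f(560,452,.068),f(207,516,.068))
print("tcp",(RI.apply(robot.get_obs()["position"]-PC)*1000).round(1))
print([(RI.apply(np.array(x["xyz"])-PC)*1000,x["p"]) for x in robot.tip_of(c,"brush")[:1]])
delta(P(0,.098,.1135),PY)
E
```

```text
brush end [ 61.7  75.4 170. ] [ 60.5 110.1 170. ]
bed back-left(-y) [  54.1 -114.1   45. ] front -y [ -63.7 -115.6   45. ] yback ledge top edge [ 72.3 118.1  68. ] [  67.5 -115.    68. ]
tcp [ -5.3  95.4 200.3]
[(array([ -8.49682839,  94.9465845 , 134.        ]), 0.55)]
t 6.0667 shift [ 5.2 -2.7 87. ] turn [ 0.01  0.09 -0.08]
```

Emit:
{"name": "move_arm", "arguments": {"series": "2 -3 20 0 0 0; 2 -3 40 0 0 0; 2 -3 55 0 0 0; 2 -3 67 0 0 0; 2 -3 75 0 0 0; 2 -3 80 0 0 0; 2 -3 82 0 0 0; 2 -3 84 0 0 0"}}

```text
time: 6.73
position: [0.6423, 0.0861, 0.1169]
tool_rot: [1.0, -0.019, 0.001, 0.0]
ft_force: [0.8, 0.3, -1.0]
grip_width: 0.0217
grip_force: 35.0
```

Emit:
{"name": "move_arm", "arguments": {"series": "0 0 0 0 0 0; 0 0 1 0 0 0; 0 0 1 0 0 0; 0 0 1 0 0 0"}}

```text
time: 7.07
position: [0.6421, 0.0862, 0.116]
tool_rot: [1.0, -0.019, 0.0, 0.0]
ft_force: [-0.1, -0.2, -1.4]
grip_width: 0.0215
grip_force: 35.0
```

```bash
python3 - <<'E'
from h import *
delta(P(-.003,-.05,.114),PY)
delta(P(-.003,-.15,.114),PY)
E
```

```text
t 7.0667 shift [ -1.3 149.3   2. ] turn [ 0.   -0.05 -0.02]
t 7.0667 shift [ -1.3 249.3   2. ] turn [ 0.   -0.05 -0.02]
```

Emit:
{"name": "move_arm", "arguments": {"series": "0 0 2 0 0 0; -1 4 2 0 0 0; -1 10 2 0 0 0; -1 18 2 0 0 0; -1 26 2 0 0 0; -1 34 2 0 0 0; -1 42 2 0 0 0; -1 50 2 0 0 0"}}

```text
time: 7.73
position: [0.6389, 0.0351, 0.1136]
tool_rot: [1.0, -0.019, -0.0, 0.0]
ft_force: [0.3, 0.1, -1.5]
grip_width: 0.0216
grip_force: 35.0
```

Emit:
{"name": "move_arm", "arguments": {"series": "0 8 0 0 0 0; 0 16 0 0 0 0; 0 24 0 0 0 0; 0 32 0 0 0 0; 0 40 0 0 0 0; 0 48 0 0 0 0; 0 56 0 0 0 0; 0 64 0 0 0 0"}}

```text
time: 8.4
position: [0.6364, -0.0284, 0.1136]
tool_rot: [1.0, -0.019, -0.0, -0.0]
ft_force: [-0.5, -0.3, -1.5]
grip_width: 0.0216
grip_force: 35.0
```

```bash
python3 - <<'E'
from h import *
delta(P(-.003,-.15,.114),PY)
c=robot.camera("scene"); cv2.imwrite("pics/s3.png",cv2.resize(c["img"][130:330,200:460,::-1],None,fx=3,fy=3,interpolation=2))
E
```

```text
t 8.4 shift [  0.  134.5  -0.5] turn [-0.    0.   -0.02]
```

View pics/s3.png

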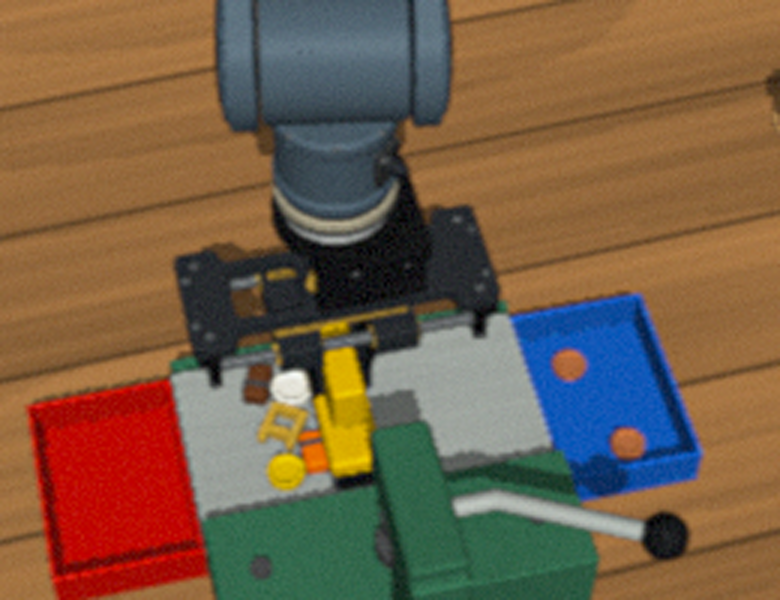

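All five pieces are bunched ahead of the brush (x 250-330) and none got past it. Continuing the sweep.

Emit:
{"name": "move_arm", "arguments": {"series": "0 8 0 0 0 0; 0 16 0 0 0 0; 0 24 0 0 0 0; 0 32 0 0 0 0; 0 40 0 0 0 0; 0 48 0 0 0 0; 0 56 0 0 0 0; 0 64 0 0 0 0"}}

```text
time: 9.12
position: [0.6341, -0.0925, 0.1136]
tool_rot: [1.0, -0.019, 0.0, 0.0]
ft_force: [0.8, 0.6, -1.9]
grip_width: 0.0216
grip_force: 35.0
```

Emit:
{"name": "move_arm", "arguments": {"series": "0 8 0 0 0 0; 0 16 0 0 0 0; 0 24 0 0 0 0; 0 32 0 0 0 0; 0 40 0 0 0 0; 0 48 0 0 0 0; 0 56 0 0 0 0; 0 64 0 0 0 0"}}

```text
time: 9.78
position: [0.6315, -0.1564, 0.1135]
tool_rot: [1.0, -0.019, -0.0, -0.0]
ft_force: [0.0, -0.6, -1.3]
grip_width: 0.0215
grip_force: 35.0
```

```bash
python3 - <<'E'
from h import *
delta(P(-.003,-.15,.114),PY)
delta(np.array([.4375,-.055,.20]),np.radians(17))
c=robot.camera("scene"); cv2.imwrite("pics/s4.png",cv2.resize(c["img"][150:350,160:420,::-1],None,fx=3,fy=3,interpolation=2))
E
```

```text
t 9.7833 shift [ 0.   6.4 -0.5] turn [-0.    0.   -0.02]
t 9.7833 shift [-197.8  -93.9  -86.4] turn [ -0.     0.   -19.19]
```

View pics/s4.png

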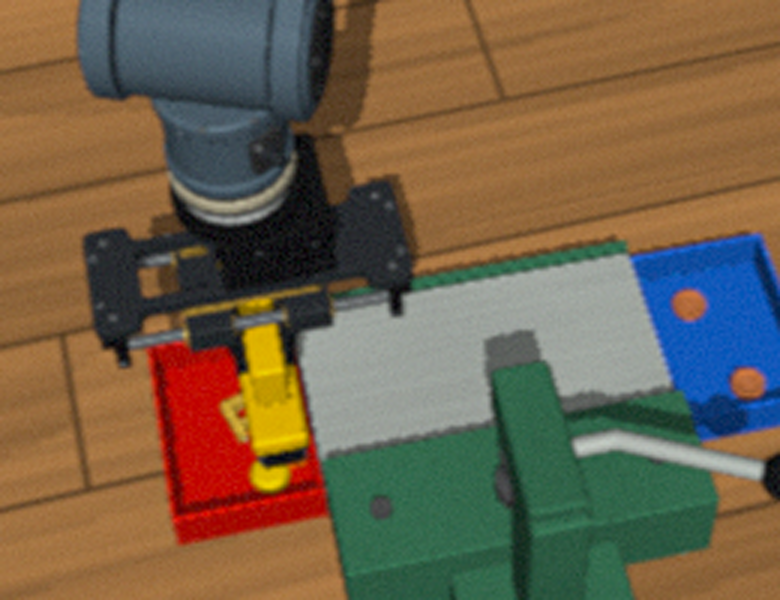

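The bed is bare and the buckle and yellow button show in the red tray; the rest are hidden under the brush. Lifting and heading back.

Emit:
{"name": "move_arm", "arguments": {"series": "0 0 -15 0 0 0; 0 0 -40 0 0 0; 0 0 -65 0 0 0; 0 0 -85 0 0 0; -25 -12 -86 0 0 0; -55 -26 -86 0 0 -5; -85 -40 -86 0 0 -10; -115 -55 -86 0 0 -15"}}

```text
time: 10.5
position: [0.5175, -0.0958, 0.1998]
tool_rot: [0.994, 0.114, 0.0, 0.0]
ft_force: [-1.0, -0.3, -1.6]
grip_width: 0.0217
grip_force: 35.0
```

```bash
python3 - <<'E'
from h import *
delta(np.array([.4375,-.055,.20]),np.radians(17))
E
```

```text
t 10.5 shift [-68.7 -57.8  -0.3] turn [ 0.01 -0.03 -3.96]
```

Emit:
{"name": "move_arm", "arguments": {"series": "-20 -17 0 0 0 -2; -40 -34 0 0 0 -4; -58 -49 0 0 0 -4; -68 -57 0 0 0 -4; -68 -57 15 0 0 -4; -68 -57 35 0 0 -4; -68 -57 55 0 0 -4; -68 -57 70 0 0 -4"}}

```text
time: 11.17
position: [0.4398, -0.0557, 0.129]
tool_rot: [0.989, 0.146, 0.0, 0.0]
ft_force: [0.1, -0.9, -1.8]
grip_width: 0.0214
grip_force: 35.0
```

```bash
python3 - <<'E'
from h import *
delta(np.array([.4375,-.055,.069]),np.radians(17))
c=robot.camera("scene"); cv2.imwrite("pics/s5.png",cv2.resize(c["img"][130:380,160:420,::-1],None,fx=2.4,fy=2.4,interpolation=2))
E
```

```text
t 11.1667 shift [-2.1 -1.4 60. ] turn [ 0.02 -0.03 -0.18]
```

View pics/s5.png

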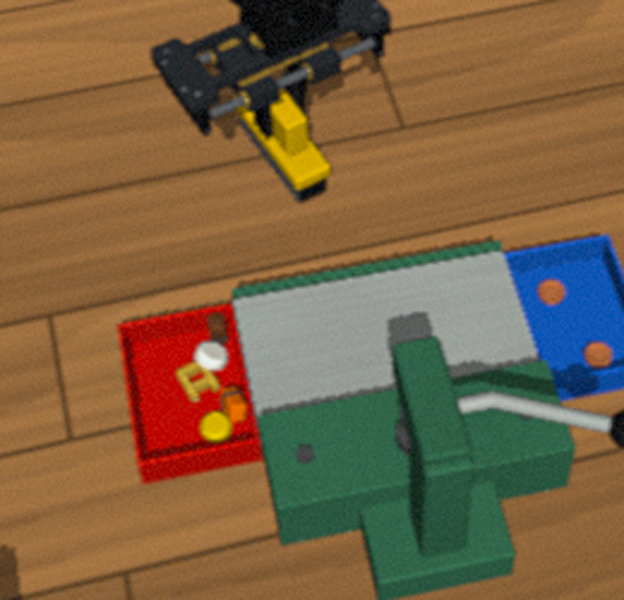

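All five pieces are in the red tray (dark 217,325; white 211,355; buckle 200,380; orange 235,403; yellow 216,427) and the bed is clear. Setting the brush down.

Emit:
{"name": "move_arm", "arguments": {"series": "0 0 15 0 0 0; 0 0 30 0 0 0; 0 0 42 0 0 0; 0 0 51 0 0 0; 0 0 56 0 0 0; 0 0 59 0 0 0; 0 0 60 0 0 0; 0 0 61 0 0 0"}}

```text
time: 11.88
position: [0.4402, -0.0558, 0.0689]
tool_rot: [0.989, 0.146, 0.0, 0.0]
ft_force: [0.4, 0.7, -2.0]
grip_width: 0.0219
grip_force: 35.0
```

Emit:
{"name": "move_arm", "arguments": {"series": "0 0 0 0 0 0; 0 0 0 0 0 0; 0 0 0.5 0 0 0; 0 0 0.5 0 0 0"}}

```text
time: 12.22
position: [0.44, -0.0558, 0.0683]
tool_rot: [0.989, 0.146, 0.0, 0.0]
ft_force: [0.5, -0.1, -1.5]
grip_width: 0.0221
grip_force: 35.0
```

Emit:
{"name": "move_arm", "arguments": {"series": "0 0 0.5 0 0 0; 0 0 0.5 0 0 0; 0 0 1 0 0 0; 0 0 1 0 0 0; 0 0 1 0 0 0"}}

```text
time: 12.63
position: [0.4399, -0.0557, 0.0675]
tool_rot: [0.989, 0.146, 0.0, 0.0]
ft_force: [-0.5, 0.1, 6.2]
grip_width: 0.0221
grip_force: 35.0
```

Emit:
{"name": "move_arm", "arguments": {"series": "0 0 0 0 0 0; 0 0 0 0 0 0; 0 0 0 0 0 0; 0 0 0 0 0 0; 0 0 0 0 0 0; 0 0 0 0 0 0; 0 0 0 0 0 0; 0 0 0 0 0 0", "jaw": 0.8}}

```text
time: 13.3
position: [0.4398, -0.0557, 0.067]
tool_rot: [0.989, 0.146, -0.0, -0.0]
ft_force: [-0.3, -0.5, -0.1]
grip_width: 0.0655
grip_force: 0.0
```

Emit:
{"name": "move_arm", "arguments": {"series": "0 0 -5 0 0 0; 0 0 -15 0 0 0; 0 0 -30 0 0 0; 0 0 -50 0 0 0; 0 0 -75 0 0 0; 0 0 -100 0 0 0; 0 0 -130 0 0 0; 0 0 -150 0 0 0"}}

```text
time: 13.97
position: [0.4402, -0.0558, 0.2196]
tool_rot: [0.989, 0.146, 0.001, 0.001]
ft_force: [-0.5, -1.0, -0.3]
grip_width: 0.0697
grip_force: 0.0
```

```bash
python3 - <<'E'
from h import *
c=robot.camera("scene"); cv2.imwrite("pics/s6.png",cv2.resize(c["img"][130:350,160:420,::-1],None,fx=2.7,fy=2.7,interpolation=2))
E
```

```text
(no output)
```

View pics/s6.png

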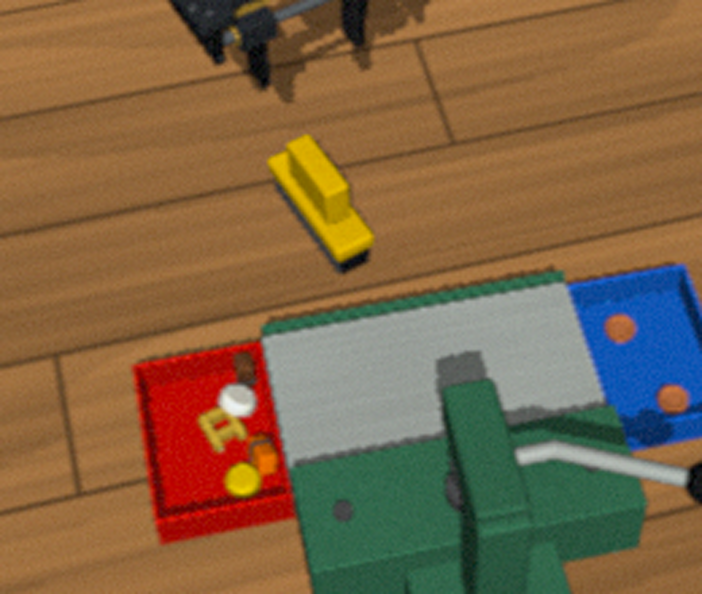

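The brush stands on its bristles in front of the press (about 320,205) with the gripper clear of it. All five scraps are in the red tray, the bed is empty, and both copper buttons are still in the blue tray.

```bash
python3 -c "
from rig import robot
print(robot.hand_in())"
```

```text
the job is handed in; nothing more can be done
None
```

All five spoiled pieces are in the red tray, the brush is standing on its bristles in front of the press and released, the good buttons are still in the blue tray, and the job was handed in at about 14 s.

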